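Ratchet a sample bottle tight in the shaker clamp

TASK

Stand the blue-capped sample bottle on the shaker deck in the V of the clamp's backstop, then hold the upright handle of the red lever and pump it in full strokes, one ratchet tooth each, until the spring pad holds the bottle tight: stop after the first stroke whose end takes about 4.5 N or more above the push of an idle stroke, which is when the red band on the plunger stays hidden in the blue jaw, and do not overtighten, for that crushes the bottle. Finish with the lever swung fully back and let go. Move the clamp only by its lever, never by pushing its jaw or wheel, and leave the other bottles and glassware where they are.

Things in the scene. Friction and masses are not known exactly. Their poses are not given: they have to be found in the camera images.
- bottle: The sample bottle: white plastic, upright, loose, about 160 g (varies), with a BLUE screw cap. Body 48 mm across and 76 mm high, shoulder to 88 mm, cap 39 mm across from 88 to 118 mm above the bottom. Origin at the centre of its underside, z up. Take it by the cap from above.
- spare_a: Bystander: same bottle with an ORANGE cap. Origin at the centre of its underside.
- spare_b: Bystander: same bottle with a GREEN cap. Origin at the centre of its underside.
- shaker: Fixed low bench shaker, 270 mm (x) by 370 mm (y), its flat aluminium deck 90 mm above the table. Origin at the centre of its underside; x, y level, z up; the control panel faces its -x. The ratchet clamp on the deck works along its -y: the clamp line is at x = +25 mm, the jaw moves towards -y, the backstop stands at the -y end.
- backstop: Fixed blue V block on the deck, 66 mm high, its 90-degree V open towards its +y (axes parallel to the shaker's). Origin: on the deck at the axis of a bottle fully seated in the V. With the clamp open, pad and a seated bottle are 7 to 20 mm apart: put the bottle down 3 to 4 mm short of the V (towards +y), the pad pushes it home. Pad and V stand lower than the cap.
- jaw: Blue jaw block (44 x 22 mm, top 60 mm above the deck) on a rack, sliding to the shaker's -y, 6 mm per tooth. Origin at deck height under its middle. From its -y face a plunger (16 mm across, 24 mm long, spring 4 N/mm, 42 mm above the deck) ends in a black pad, screwed 0 to 7 mm further out, unreported. The plunger's 6 mm next to the jaw are a red band that sinks in as the spring is pressed.
- wheel: Steel ratchet wheel, 94 mm across, with 14 brass pins, lying flat round the lever's pivot, 30 to 50 mm above the deck. Origin on the pivot axis at deck height. One spring pawl on the lever pushes it on, another holds it.
- pivot (a point): Point on the lever's upright axis, 105 mm above the deck, level with handle.
- handle (a point): Middle of the lever's upright handle: a black sleeve 18 mm across, spinning freely on its post, 64 to 132 mm above the deck, 85 mm from the pivot axis; point on its axis 105 mm above the deck. Red arm below it at 52 to 62 mm. Push along its path, held still near 0.62 rad: under 1 N when idle (as in the first stroke); loaded, about 0.6 N + 0.6 N per mm of spring that stays pressed on top.
- lever (a joint): Lever angle, rad: 0 at the back stop, growing counter-clockwise from above (handle goes to the shaker's -y), 0.70 at the front stop. At 0 the arm points 2.80 rad counter-clockwise from the shaker's +x. It pushes the wheel from 0.10 on; from below 0.06 to beyond 0.58 is exactly one tooth. Back below 0.06 it catches the next tooth while the clamp holds. It stays where it is left.
- vial_a: Bystander: small amber vial with black cap, 28 mm across, 56 mm high, standing on the shaker deck. Origin at the centre of its underside.
- vial_b: Bystander: the same vial at another corner of the deck. Origin at the centre of its underside.
- beaker: Bystander: glass beaker 70 mm across, 90 mm high. Origin at the centre of its underside.
- wash_bottle: Bystander: white wash bottle with red cap and bent spout, 72 mm across, 215 mm high. Origin at the centre of its underside.
Mind the look-alikes: they are no part of the job. Leave any brown look-alike of the bottle alone.

How it is judged:
On the way, in this order (a step that is already met when the one before it is completed fails the run):
1. the bottle stands upright and released on the deck in the V of the backstop (horizontal distance between bottle and backstop below 0.022 m and z of bottle in the frame of backstop below 0.006 m and angle between bottle's own z axis and vertical below 0.1 rad and contact force between the fingers and bottle below 0.3 N), for 0.2 s.
2. the clamp has been pumped up on the bottle to more than 20 N (contact force between jaw and bottle above 20 N), for 0.2 s.
At the end, for the whole second after the job is handed in: The bottle stands upright on the deck, seated in the V of the backstop to 6 mm, pressed by the pad with 20 to 58 N (spring in by 5 to 14.5 mm), the lever is back below 0.12 rad and everything is let go and at rest (contact force between jaw and bottle between 20 and 58 N and value of joint lever below 0.12 rad and horizontal distance between bottle and backstop below 0.006 m and z of bottle in the frame of backstop below 0.006 m and angle between bottle's own z axis and vertical below 0.1 rad and linear speed of bottle below 0.01 m/s); the robot touches nothing.
It fails at once if the bottle is crushed: the pad presses it with more than 74 N (contact force between jaw and bottle above 74 N).
It fails at once if the jaw, its pad or the ratchet wheel is pushed by the robot with more than 4 N (contact force between any of the arm, the fingers and jaw above 4 N or contact force between the fingers and wheel above 4 N).
It fails at once if the bottle is knocked over (angle between bottle's own z axis and vertical above 0.6 rad).
It fails at once if another bottle, vial, beaker or wash bottle is moved by more than 30 mm (distance of any of spare_a, spare_b, vial_a, vial_b, beaker, wash_bottle from where it was at the start of the episode above 0.03 m).
It also fails if it takes over 67 s, if anything falls off the work surface, if the arm or the gripper's body presses on something with over 40 N, if the wrist force passes 120 N, or if a joint passes its speed limit or range.

ROBOT

A 6-joint arm with a two-finger parallel gripper is mounted at the origin on the work surface. World frame = base frame: x ahead of the robot, y to its left, z up, the work surface at z = 0. Lengths are in m, angles in rad, forces in N, time in s.
With the tool pointing down it reaches from about 0.425 to 0.95 m from the base axis. Payload 3.5 kg.
Tool frame: the origin (TCP) lies between the finger pads; the fingertips stand 22 mm ahead of it and the grasp point (between the pads) lies 3 mm ahead of it (ctrl.nose_length is the z of the fingertips in the tool frame, in m); z points along the fingers, y is the line along which they close (so a half turn about z gives the same grasp; the last joint's range is limited). The gripper opens to 85 mm and grips with 20 to 120 N. Pads are 22 mm wide; open, the fingers measure 114 mm over their backs; the gripper's body (76 mm by 85 mm) begins 54 mm behind the grasp point. The pads swing forward as they close: fully open they stand 13 mm farther back than shut.
Start: joints at [-1.411, 0.286, 1.577, -0, 1.279, -0.15], TCP at [0.206, -0.643, 0.253] pointing down, gripper open.
Joint ranges: [-2.77, 2.77], [-0.9, 2.22], [0.21, 2.48], [-1.53, 4.67], [0.24, 2.81], [-2.84, 2.84]. Speed limits (rad/s): [2.79, 2.79, 3.14, 3.14, 3.14, 3.14].

INTERFACE

Orientations are given as a unit quaternion [x, y, z, w].
In Python, from plant import ctrl gives the robot as it stands. The module is installed in compiled form; this text tells all that it offers.
- The arm moves only by the tool send_rows, never from a script. Its argument "rows" is text: rows parted by semicolons, each of 7 numbers parted by spaces: the turn, a rotation vector about the tool's x, y, z in degrees, then the shift along the tool's x, y, z in mm, then the opening, from -1 (shut) to 1 (fully open). A call has 1 to 8 rows; each row is the pose to reach, as a shift and turn from the pose commanded when the call began, along the tool's axes at that moment; what a row does not reach only later rows make up. A row lasts 1/8 s, in which the tool goes at most 62.5 mm and 10.7 degrees, less where a joint would pass 70% of its speed; a pose out of reach is approached as far as the arm can. A call with a gripper value outside its range is refused whole. The fingers move at their own pace and stop on an object; "grip_force" is the grip in N (left out, the last holds). Time passes only in rows, so rows that repeat a pose let the fingers close. It gives the time, the measured TCP pose, the force, the opening and the grip force at its end, in the units of the state.
- ctrl.get_state(): the state, without advancing time (a new reading comes with each control period).
- ctrl.read_camera(name): name is "scene" or "top" or "wrist"; returns a dict with "color" (384x512x3 uint8, red, green, blue), "fx", "fy", "cx", "cy" (pixels), "extrinsics" (4x4, takes a point from world to camera coordinates). Camera axes: x right, y down, z forward; pixel columns grow to the right and rows downward; lengths in m; the calibration is good to about 2 mm. A picture is of the moment at which its call begins. There is no depth.
- ctrl.sign_off(): hands the job in; it is judged then, once.
Trained networks look in a picture, given as the dict that the camera call returned (one of the last four; its "shot" number tells which), for a name from the list of things; names that differ only in an ending like _2 or _b are one class to them, and where a whole thing is asked for, a point or a joint stands for the part that bears it (a point fixed in the world has none). Each returns a list of dicts, best first, with "p" (0 to 1); they miss things now and then, are a little off and sometimes report something else, mostly with a low value. They report only what shows in the picture. A call takes as long as a camera call. They do not tell look-alikes from the thing itself.
- ctrl.look_for(picture, target): "position" ([x, y, z] in m, in the coordinates of the camera as it stood for that picture, good to about 4 mm: the middle of the surface that is visible of it).
The state is a dict: "time": time; "qpos": joint angles; "dq": joint speeds; "joint_efforts": joint torques, N m; "eef_pos": TCP position; "tcp_rot": TCP orientation; "contact_force": force on the tool from outside, world axes, zero at the start; "wrist_torque": the same for the moment, N m; "opening": opening from 0.0 (shut) to 1.0 (fully open); "finger_force": force on a finger pad.
Only numpy, scipy, OpenCV 4.12 (cv2) and the standard library are available. Lean on these libraries where they do the work, as an engineer would, in place of code of your own. Each camera call takes 0.05 s, during which the arm holds its last target. There are 200 camera calls.

## Working session

There is one attempt and no reset: what is moved stays moved. The work goes in short steps, Python scripts to look and compute and a tool call to move; the robot and the scene stay as the last step left them, time stands still between calls to the robot, and variables do not carry over. Pictures are saved under pics/ and viewed, at most 10 in all, crops included, and the job is handed in when it is done.

Besides the shell and the picture viewer there is one more tool, called after "Call:" as name(argument=value, ...), one argument or row to a line, values as JSON. send_rows: Moves the arm, as the interface text tells. Its arguments: {"type":"object","properties":{"rows":{"type":"string"},"grip_force":{"type":"number"}},"required":["rows"]}

```bash
mkdir -p pics
cat > h.py <<'E'
import numpy as np, cv2
from plant import ctrl
from scipy.spatial.transform import Rotation as R
def w(pic,p):
    E=np.array(pic["extrinsics"]); return E[:3,:3].T@(np.array(p)-E[:3,3])
def save(pic,n): cv2.imwrite("pics/"+n,np.array(pic["color"])[:,:,::-1])
def find(pic,names,k=3):
    for n in names:
        for d in ctrl.look_for(pic,n)[:k]: print(n,round(d["p"],2),np.round(w(pic,d["position"]),4))
def proj(pic,P):
    E=np.array(pic["extrinsics"]); c=E[:3,:3]@np.array(P)+E[:3,3]; return np.array([pic["fx"]*c[0]/c[2]+pic["cx"],pic["fy"]*c[1]/c[2]+pic["cy"]])
def ray(pic,u,v,z):
    E=np.array(pic["extrinsics"]); o=-E[:3,:3].T@E[:3,3]; d=E[:3,:3].T@np.array([(u-pic["cx"])/pic["fx"],(v-pic["cy"])/pic["fy"],1]); return o+d*(z-o[2])/d[2]
def tool(dw):
    s=ctrl.get_state(); return R.from_quat(s["tcp_rot"]).inv().apply(dw)*1000
E
python3 - <<'E'
from h import *
s=ctrl.get_state(); print(s["time"],s["eef_pos"],s["tcp_rot"],s["contact_force"])
for n in("top","scene"):
    p=ctrl.read_camera(n); save(p,n+"0.png"); print(n)
    find(p,["bottle","spare_a","shaker","backstop","jaw","wheel","handle","pivot","lever"])
print(ctrl.get_state()["time"])
E
```

```text
0.0 [ 0.20570072 -0.64226383  0.25193096] [ 9.88029308e-01  1.54261817e-01 -5.34935288e-06 -1.17383135e-03] [ 0.54520731  0.97042923 -0.48683408]
top
bottle 0.69 [ 0.6421 -0.365   0.0957]
bottle 0.55 [ 0.608  -0.2853  0.1098]
spare_a 0.82 [ 0.5222 -0.3807  0.0978]
spare_a 0.5 [ 0.419  -0.2897  0.1112]
shaker 0.79 [0.5445 0.1211 0.0907]
backstop 0.54 [0.5384 0.0012 0.1419]
jaw 0.72 [0.5736 0.1083 0.1397]
wheel 0.74 [0.5304 0.216  0.1505]
wheel 0.69 [0.5737 0.1838 0.1278]
handle 0.48 [0.53   0.2198 0.1516]
pivot 0.78 [0.5471 0.1229 0.0875]
lever 0.83 [0.5295 0.2146 0.1526]
scene
bottle 0.92 [ 0.6225 -0.2792  0.0783]
bottle 0.6 [ 0.6556 -0.3669  0.0758]
spare_a 0.88 [ 0.4369 -0.2904  0.0752]
spare_a 0.69 [ 0.5318 -0.3776  0.0811]
shaker 0.58 [0.5804 0.1573 0.0872]
backstop 0.91 [0.5381 0.0136 0.1295]
jaw 0.78 [0.5857 0.1221 0.1255]
jaw 0.51 [ 0.6215 -0.2802  0.0771]
wheel 0.94 [0.5784 0.2013 0.1275]
wheel 0.65 [0.7475 0.3472 0.1302]
handle 0.6 [0.5254 0.222  0.1495]
pivot 0.93 [0.5848 0.1561 0.0895]
pivot 0.49 [0.5261 0.2199 0.1535]
lever 0.9 [0.5281 0.221  0.1516]
1.0
```

View pics/top0.png

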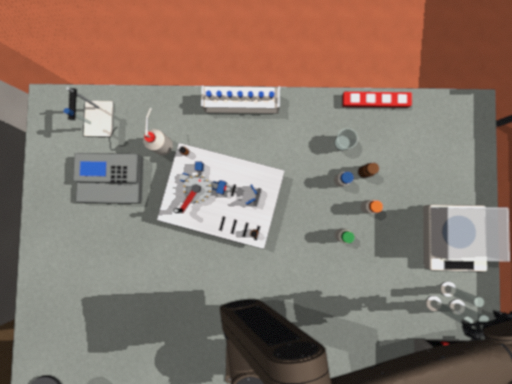

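View pics/scene0.png

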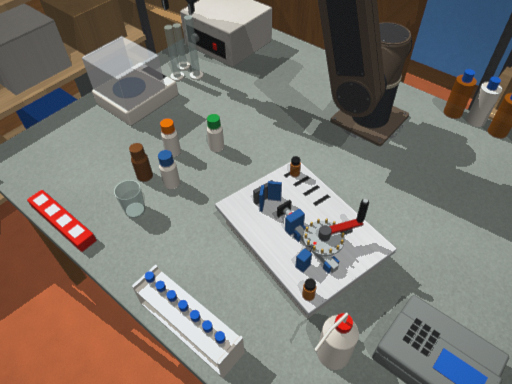

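The top view shows the blue-capped bottle at about (346,178), with a brown look-alike at (369,170). The deck corners are near (178,143), (284,170), (265,248) and (158,218), and the red lever is near (187,201). The scene view agrees: blue cap at (166,158), backstop (268,192), jaw (294,222), handle (363,210). Next I'll measure these precisely.

Run:
```python
from h import *
P={}
for n in("top","scene"): P[n]=ctrl.read_camera(n)
def blob(p,m,box):
    u0,v0,u1,v1=box; k=np.zeros_like(m); k[v0:v1,u0:u1]=m[v0:v1,u0:u1]; v,u=np.nonzero(k); return u.mean(),v.mean(),len(u)
def blue(p): h=cv2.cvtColor(p["color"],cv2.COLOR_RGB2HSV); return (h[...,0]>100)&(h[...,0]<125)&(h[...,1]>140)&(h[...,2]>60)
b=blob(P["top"],blue(P["top"]),(332,160,358,190)); print(b,ray(P["top"],b[0],b[1],.116))
b=blob(P["scene"],blue(P["scene"]),(155,145,180,170)); print(b,ray(P["scene"],b[0],b[1],.105))
# deck
p=P["top"]; h=cv2.cvtColor(p["color"],cv2.COLOR_RGB2HSV)
m=((h[...,1]<40)&(h[...,2]>170)).astype(np.uint8); m[:, :150]=0; m[:130]=0; m[:,295:]=0; m[255:]=0
m=cv2.morphologyEx(m,cv2.MORPH_OPEN,np.ones((3,3),np.uint8))
c=np.vstack([x for x in cv2.findContours(m,0,2)[0] if cv2.contourArea(x)>300]); q=cv2.convexHull(c)
print(cv2.minAreaRect(q)); W=np.array([ray(p,*x,.09)[:2] for x in cv2.boxPoints(cv2.minAreaRect(q))]); print(W, W.mean(0))
for i in range(4): d=W[(i+1)%4]-W[i]; print(np.linalg.norm(d),np.degrees(np.arctan2(d[1],d[0])))
sc=P["scene"]; big=cv2.resize(sc["color"][145:310,205:405],None,fx=4,fy=3.6,interpolation=cv2.INTER_CUBIC) 
big=cv2.resize(sc["color"][145:295,205:405],None,fx=4,fy=4,interpolation=cv2.INTER_CUBIC); cv2.imwrite("pics/crop.png",big[:,:,::-1])
for n in P:
  print(n); find(P[n],["vial_a","wash_bottle","beaker"])
```

```text
(np.float64(346.7011494252874), np.float64(177.10344827586206), 87) [ 0.61218248 -0.29573386  0.116     ]
(np.float64(165.17032967032966), np.float64(157.64285714285714), 182) [ 0.61356065 -0.29833581  0.105     ]
((220.64999389648438, 194.87794494628906), (110.375, 81.37383270263672), 14.826478958129883)
[[ 0.45871636  0.3290811 ]
 [ 0.72525923  0.26811203]
 [ 0.63568624 -0.09387577]
 [ 0.37321115 -0.02910267]] [0.54821824 0.11855367]
0.2734270038068151 -12.884192293846812
0.37290546589669127 -103.89851791131176
0.2703492683436172 166.13763018274864
0.36824822330857676 76.57369458511616
top
vial_a 0.61 [0.6877 0.2385 0.1437]
vial_a 0.44 [0.4208 0.0044 0.1469]
beaker 0.92 [ 0.7489 -0.3115  0.0463]
scene
vial_a 0.82 [0.702  0.2442 0.1327]
vial_a 0.58 [0.435  0.0074 0.1316]
wash_bottle 0.63 [0.7508 0.3507 0.1314]
beaker 0.64 [ 0.7473 -0.2941  0.0617]
beaker 0.45 [0.4366 0.0114 0.1273]
beaker 0.29 [0.7018 0.2424 0.1326]
```

View pics/crop.png

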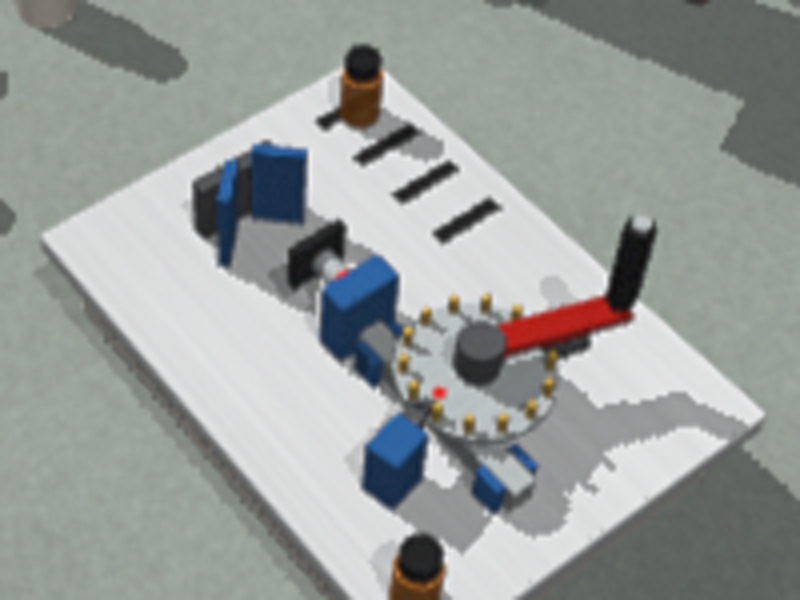

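Call:
send_rows(
  rows="0 0 -95 492 -204 -50 1;0 0 -95 492 -204 -50 1;0 0 -95 492 -204 -50 1;0 0 -95 492 -204 -50 1;0 0 -95 492 -204 -50 1;0 0 -95 492 -204 -50 1;0 0 -95 492 -204 -50 1;0 0 -95 492 -204 -50 1",
)

```text
time: 2.4
eef_pos: [0.587, -0.3196, 0.3005]
tcp_rot: [0.615, 0.788, -0.0, 0.0]
contact_force: [0.3, 0.2, -0.3]
opening: 1.0
finger_force: 0.0
```

Call:
send_rows(
  rows="0 0 -19 0 0 0 1;0 0 -19 0 0 0 1;0 0 -19 0 0 0 1",
)

```text
time: 2.78
eef_pos: [0.5858, -0.3208, 0.3]
tcp_rot: [0.48, 0.877, -0.0, -0.0]
contact_force: [-0.1, -0.4, -0.3]
opening: 1.001
finger_force: 0.0
```

Run:
```python
from h import *
s=ctrl.get_state(); print(s["time"],s["eef_pos"],R.from_quat(s["tcp_rot"]).as_matrix().round(3))
p=ctrl.read_camera("wrist"); save(p,"w1.png"); find(p,["bottle"])
print(np.array(p["extrinsics"]).round(3),p["fx"])
h=cv2.cvtColor(p["color"],cv2.COLOR_RGB2HSV); m=((h[...,0]>100)&(h[...,0]<125)&(h[...,1]>140)&(h[...,2]>60)).astype(np.uint8)
n,l,st,c=cv2.connectedComponentsWithStats(m); 
for i in range(1,n):
    if st[i,4]>100: print(st[i],c[i],ray(p,*c[i],.116)); W=ray(p,*c[i],.116)
print("expected px",proj(p,[.613,-.297,.118]))
```

```text
2.775 [ 0.58580781 -0.32077341  0.29997945] [[-0.539  0.842 -0.   ]
 [ 0.842  0.539  0.   ]
 [ 0.    -0.    -1.   ]]
bottle 0.82 [ 0.6342 -0.3707  0.0968]
bottle 0.8 [ 0.6057 -0.2927  0.1208]
[[ 0.842  0.54   0.001 -0.321]
 [ 0.514 -0.801  0.308 -0.613]
 [ 0.167 -0.259 -0.951  0.244]
 [ 0.     0.     0.     1.   ]] 305.3663167786622
[ 269  149   37   39 1071] [287.1092437  168.35854342] [ 0.61215596 -0.2967698   0.116     ]
expected px [287.8660942  169.43582227]
```

View pics/w1.png

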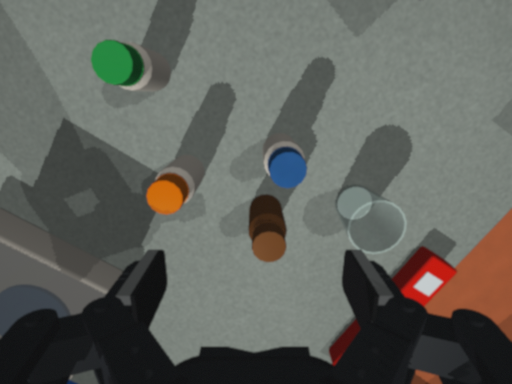

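The wrist view shows the blue cap at (287,168), which is world (0.612,-0.297), matching the other cameras. The brown look-alike is at (268,245), off the closing line. I'll descend now.

Call:
send_rows(
  rows="0 0 0 6 35 60 0.5;0 0 0 6 35 110 0.5;0 0 0 6 35 150 0.5;0 0 0 6 35 180 0.5;0 0 0 6 35 196 0.5;0 0 0 6 35 196 0.5;0 0 0 6 35 196 -1;0 0 0 6 35 196 -1",
  grip_force=40,
)

```text
time: 3.88
eef_pos: [0.6129, -0.298, 0.1065]
tcp_rot: [0.48, 0.877, -0.0, 0.002]
contact_force: [-0.9, 0.3, 3.2]
opening: 0.444
finger_force: 40.2
```

Call:
send_rows(
  rows="0 0 0 0 0 0 -1;0 0 0 0 0 0 -1;0 0 0 0 0 0 -1;0 0 0 0 0 -15 -1;0 0 0 0 0 -60 -1;0 0 0 0 0 -120 -1;0 0 0 0 0 -175 -1;0 0 0 0 0 -200 -1",
)

```text
time: 4.88
eef_pos: [0.6126, -0.2973, 0.3093]
tcp_rot: [0.479, 0.878, -0.0, 0.003]
contact_force: [-0.1, 0.5, -0.9]
opening: 0.446
finger_force: 40.6
```

Run:
```python
from h import *
s=ctrl.get_state(); print(s["time"],s["eef_pos"],s["opening"],s["contact_force"])
p=ctrl.read_camera("wrist"); q=ctrl.read_camera("scene"); t=ctrl.read_camera("top")
a=p["color"]; b=q["color"]
cv2.imwrite("pics/w2.png",cv2.resize(np.vstack([a,b]),None,fx=.78,fy=.78)[:,:,::-1])
for n,x in(("t",t),("s",q)):
    print(n); find(x,["backstop","jaw","wheel","handle","pivot"],2)
# top: shaker-frame hypotheses
np.save("pt.npy",t["color"])
```

```text
4.875 [ 0.61260786 -0.29727711  0.30929572] 0.4459057727156614 [-0.14176855  0.47271953 -0.92259641]
t
backstop 0.48 [0.5396 0.002  0.1396]
jaw 0.71 [0.5745 0.1101 0.1384]
jaw 0.52 [0.7186 0.3312 0.1286]
wheel 0.57 [0.5679 0.1844 0.1251]
handle 0.62 [0.5293 0.2173 0.1511]
pivot 0.93 [0.5465 0.1212 0.0868]
s
backstop 0.94 [0.5403 0.0122 0.1269]
backstop 0.22 [0.5838 0.1521 0.0904]
jaw 0.7 [0.582  0.1188 0.126 ]
wheel 0.96 [0.5798 0.2024 0.1286]
wheel 0.7 [0.7471 0.3508 0.1283]
handle 0.69 [0.5247 0.2256 0.1536]
pivot 0.65 [0.58   0.1561 0.0913]
```

View pics/w2.png

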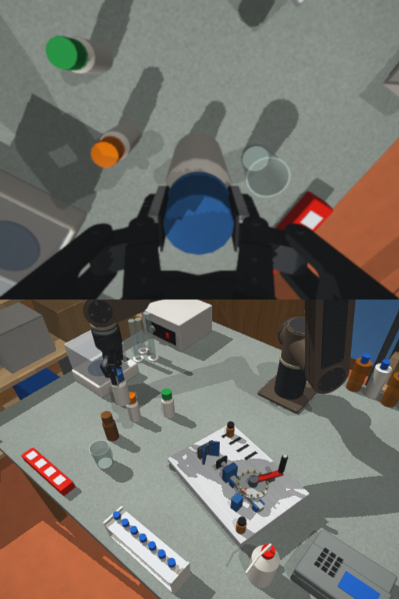

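The bottle is held in the grip (cap at (198,215) in the wrist half) and the clamp is clear. Next I'll hover near the backstop so the wrist camera sees it.

Call:
send_rows(
  rows="0 0 0 40 22 -20 -1;0 0 0 90 50 -20 -1;0 0 0 140 80 -20 -1;0 0 0 180 102 -20 -1;0 0 0 198 111 -20 -1;0 0 0 198 111 -20 -1;0 0 0 198 111 -20 -1",
)

```text
time: 6.4
eef_pos: [0.5985, -0.0718, 0.324]
tcp_rot: [0.48, 0.877, -0.0, 0.0]
contact_force: [-0.1, 0.8, -2.3]
opening: 0.445
finger_force: 40.6
```

Run:
```python
from h import *
s=ctrl.get_state(); print(s["time"],s["eef_pos"])
p=ctrl.read_camera("wrist"); find(p,["backstop","jaw","wheel","handle"],2)
E=np.array(p["extrinsics"]); np.savez("w3.npz",color=p["color"],extrinsics=E,**{k:p[k] for k in("fx","fy","cx","cy")})
cv2.imwrite("pics/w3.png",cv2.resize(p["color"],(800,600),interpolation=cv2.INTER_CUBIC)[:,:,::-1])
a=np.radians(-13.4); ex=np.array([np.cos(a),np.sin(a)]); ey=np.array([-ex[1],ex[0]])
C=np.array([.5482,.1186])
for y in (-.18,-.12,-.1,-.05,0): 
    g=C+.025*ex+y*ey; print(y,g.round(4),(proj(p,[*g,.09])*1.5625).round(),(proj(p,[*g,.156])*1.5625).round())
```

```text
6.4 [ 0.59849866 -0.07178068  0.32402722]
backstop 0.6 [0.542  0.0018 0.1422]
jaw 0.56 [0.5698 0.077  0.1417]
handle 0.49 [0.5827 0.0318 0.0908]
handle 0.44 [ 0.5107 -0.3691  0.0509]
-0.18 [ 0.5308 -0.0623] [324. 195.] [308. 206.]
-0.12 [ 0.5447 -0.0039] [383. 135.] [380. 132.]
-0.1 [0.5493 0.0155] [404. 114.] [405. 106.]
-0.05 [0.5609 0.0642] [457.  59.] [472.  37.]
0 [0.5725 0.1128] [515.  -1.] [545. -38.]
```

View pics/w3.png

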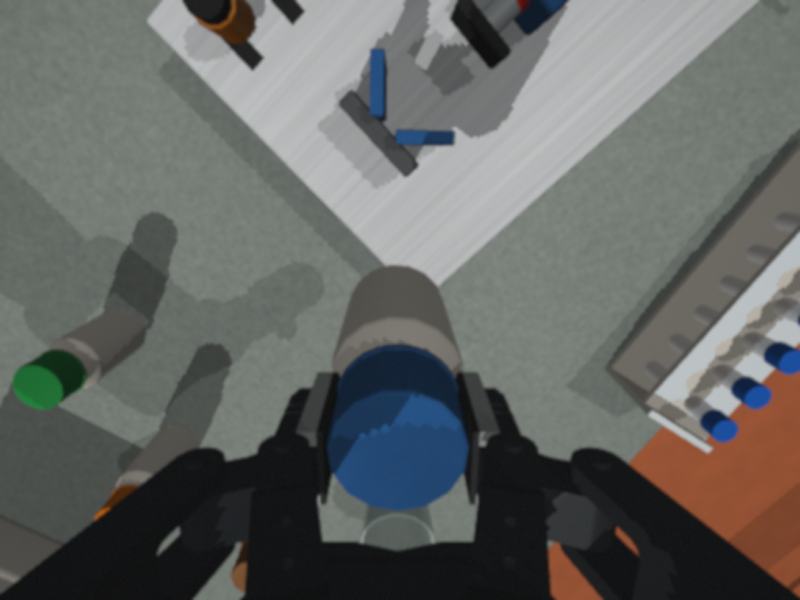

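The wrist view shows the V's two blue wing tops: the left wing's inner edge runs (385,50)–(385,118), the lower wing's inner edge (397,131)–(453,131). The black pad's face runs (455,22)–(490,67).

Run:
```python
from h import *
p=dict(np.load("w3.npz"))
f=lambda u,v,z:ray(p,u/1.5625,v/1.5625,z)[:2]
A=[f(385,50,.156),f(385,118,.156)]; B=[f(453,131,.156),f(397,131,.156)]
print(A,B)
def line(P): d=(P[0]-P[1]); L=np.linalg.norm(d); return P[1],d/L,L
a,da,La=line(A); b,db,Lb=line(B)
t=np.linalg.solve(np.c_[da,-db],b-a); X=a+t[0]*da; bis=da+db; bis/=np.linalg.norm(bis)
print("ang",np.degrees(np.arccos(da@db)),"lens",La,Lb,"apex",X,"bis",np.degrees(np.arctan2(bis[1],bis[0])),"axis",X+bis*.024*2**.5)
al=np.radians(-13.4); ex=np.array([np.cos(al),np.sin(al)]); ey=np.array([-ex[1],ex[0]])
C=np.array([.5482,.1186]); ax=X+bis*.024*2**.5
print("local",(ax-C)@ex,(ax-C)@ey)
P1,P2=f(455,22,.15),f(490,67,.15); print("pad",P1,P2,[( (q-C)@ex,(q-C)@ey) for q in(P1,P2)])
print("handle pix scene: top",)
q=ctrl.read_camera("scene"); print("handle top",ray(q,365,200.5,.222),"handle bottom",ray(q,361,222,.152))
print("hub",ray(q,325.2,229.5,.16), ray(q,325.2,229.5,.15))
for z in(.222,.195):print("h",[ (ray(q,364,202,.222)[:2]-C)@e for e in(ex,ey)])
```

```text
[array([0.52465987, 0.03349517]), array([0.54311942, 0.00423745])] [array([0.5795103 , 0.01935204]), array([0.55259107, 0.00207045])]
ang 89.54940205722883 lens 0.03459434608586294 0.0319890368120428 apex [ 0.54682297 -0.00163255] bis 77.47432517617476 axis [0.55418403 0.03150074]
local 0.02600618807125178 -0.08334127592784714
pad [0.54885769 0.06659062] [0.57813985 0.05888451] [(np.float64(0.01269285284496356), np.float64(-0.05044105449648989)), (np.float64(0.04296370474854356), np.float64(-0.051151289738762394))]
handle pix scene: top
handle top [0.49300081 0.23572132 0.222     ] handle bottom [0.49615242 0.24141573 0.152     ]
hub [0.56991395 0.19329507 0.16      ] [0.56342486 0.19011266 0.15      ]
h [np.float64(-0.07616470126049094), np.float64(0.10278169742713066)]
h [np.float64(-0.07616470126049094), np.float64(0.10278169742713066)]
```

The geometry is consistent: axis at (0.554,0.0315), local x = 26 mm, 90° V, and the pad about 8.5 mm from a seated bottle. I'll place the bottle 3 mm short of the V.

Call:
send_rows(
  rows="0 0 0 56 10 0 -1;0 0 0 100 18 0 -1;0 0 0 112 20 10 -1;0 0 0 112 20 40 -1;0 0 0 112 20 75 -1;0 0 0 112 20 105 -1;0 0 0 112 20 120 -1;0 0 0 112 20 121 -1",
)

```text
time: 7.7
eef_pos: [0.5543, 0.0341, 0.2019]
tcp_rot: [0.48, 0.877, -0.001, -0.001]
contact_force: [0.3, 0.3, -1.7]
opening: 0.444
finger_force: 40.7
```

Call:
send_rows(
  rows="0 0 0 0 0 0 -1;0 0 0 0 0 2 -1;0 0 0 0 0 4 -1;0 0 0 0 0 5 -1;0 0 0 0 0 5 -1",
)

```text
time: 8.32
eef_pos: [0.5546, 0.0346, 0.198]
tcp_rot: [0.479, 0.878, -0.0, -0.0]
contact_force: [-0.5, -0.0, -1.1]
opening: 0.445
finger_force: 40.7
```

Call:
send_rows(
  rows="0 0 0 0 0 1 -1;0 0 0 0 0 2 -1;0 0 0 0 0 2 -1",
)

```text
time: 8.7
eef_pos: [0.5548, 0.0345, 0.1965]
tcp_rot: [0.479, 0.878, -0.0, 0.0]
contact_force: [-0.2, -0.1, 1.1]
opening: 0.443
finger_force: 40.9
```

Call:
send_rows(
  rows="0 0 0 0 0 1 -1;0 0 0 0 0 1 -1",
)

```text
time: 8.95
eef_pos: [0.5549, 0.0344, 0.1965]
tcp_rot: [0.479, 0.878, -0.0, 0.0]
contact_force: [-3.1, 0.8, 5.3]
opening: 0.443
finger_force: 41.4
```

Call:
send_rows(
  rows="0 0 0 0 0 -1 0.1;0 0 0 0 0 -1 0.4;0 0 0 0 0 -1 0.5;0 0 0 0 0 -1 0.5;0 0 0 0 0 -20 0.5;0 0 0 0 0 -60 0.5;0 0 0 0 0 -95 0.5;0 0 0 0 0 -95 0.5",
)

```text
time: 9.95
eef_pos: [0.5567, 0.0344, 0.2958]
tcp_rot: [0.479, 0.878, 0.002, 0.005]
contact_force: [0.5, -1.1, -0.1]
opening: 0.749
finger_force: 0.0
```

Run:
```python
from h import *
s=ctrl.get_state(); print(s["time"],s["eef_pos"],R.from_quat(s["tcp_rot"]).as_matrix().round(3)[:2,:2].tolist())
p=ctrl.read_camera("wrist"); q=ctrl.read_camera("scene")
for x in(p,q): print('-'); find(x,["bottle","handle","wheel"],2)
np.savez("w4.npz",**{k:p[k] for k in("color","extrinsics","fx","fy","cx","cy")})
h=cv2.cvtColor(p["color"],cv2.COLOR_RGB2HSV); m=((h[...,0]>100)&(h[...,0]<125)&(h[...,1]>140)&(h[...,2]>60)).astype(np.uint8)
n,l,st,c=cv2.connectedComponentsWithStats(m)
for i in range(1,n):
    if st[i,4]>800: print(st[i],c[i],ray(p,*c[i],.206))
a=p["color"]; b=cv2.resize(q["color"][145:295,205:405],(512,384),interpolation=cv2.INTER_CUBIC)
cv2.imwrite("pics/w4.png",cv2.resize(np.vstack([a,b]),None,fx=.78,fy=.78)[:,:,::-1])
```

```text
9.95 [0.55668982 0.03436353 0.29575904] [[-0.54, 0.841], [0.842, 0.54]]
-
bottle 0.71 [0.5458 0.0473 0.213 ]
wheel 0.8 [0.5764 0.1805 0.1222]
wheel 0.53 [0.5522 0.0455 0.2098]
-
bottle 0.65 [ 0.6551 -0.3671  0.0763]
bottle 0.57 [ 0.5339 -0.3788  0.076 ]
handle 0.94 [0.5263 0.2244 0.1523]
wheel 0.96 [0.5801 0.2031 0.1279]
[ 390   65   60   39 1203] [423.91936825  87.45469659] [0.60747511 0.16453443 0.206     ]
[ 293   85   53   58 1381] [317.30267922 115.34250543] [0.55922783 0.11243159 0.206     ]
[ 224  179   52   48 1952] [249.64344262 202.59016393] [0.55446504 0.03539708 0.206     ]
```

View pics/w4.png

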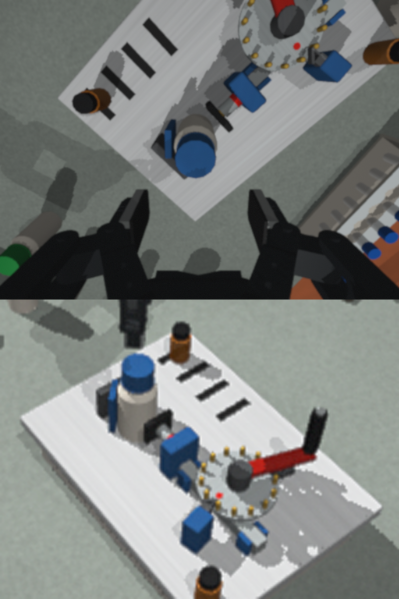

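The bottle stands in the V: the wrist measures its cap at (0.5545,0.0354). I'll turn the gripper and look at the handle from above.

Call:
send_rows(
  rows="0 0 -10 20 12 -34 1;0 0 -20 60 35 -34 1;0 0 -30 105 60 -34 1;0 0 -40 135 79 -34 1;0 0 -44 143 84 -34 1;0 0 -44 143 84 -34 1",
)

```text
time: 11.1
eef_pos: [0.5478, 0.201, 0.3233]
tcp_rot: [0.115, 0.993, -0.0, -0.001]
contact_force: [1.2, 0.1, -0.8]
opening: 0.999
finger_force: 0.0
```

Run:
```python
from h import *
s=ctrl.get_state(); print(s["time"],s["eef_pos"],R.from_quat(s["tcp_rot"]).as_matrix().round(3)[:2,:2].tolist())
p=ctrl.read_camera("wrist"); find(p,["handle","wheel","lever"],2)
np.savez("w5.npz",**{k:p[k] for k in("color","extrinsics","fx","fy","cx","cy")})
for P in([.493,.2357,.222],[.493,.2357,.195],[.564,.189,.155]): print(P,(proj(p,P)*1.5625).round())
cv2.imwrite("pics/w5.png",cv2.resize(p["color"],(800,600),interpolation=cv2.INTER_CUBIC)[:,:,::-1])
```

```text
11.1 [0.54778779 0.20099046 0.32331287] [[-0.973, 0.229], [0.229, 0.973]]
handle 0.94 [0.5259 0.2144 0.15  ]
handle 0.57 [0.682  0.2433 0.1352]
wheel 0.89 [0.5693 0.1891 0.1218]
lever 0.55 [0.5268 0.218  0.1533]
lever 0.44 [0.6818 0.2436 0.1348]
[0.493, 0.2357, 0.222] [443. 185.]
[0.493, 0.2357, 0.195] [438. 181.]
[0.564, 0.189, 0.155] [384. 305.]
```

View pics/w5.png

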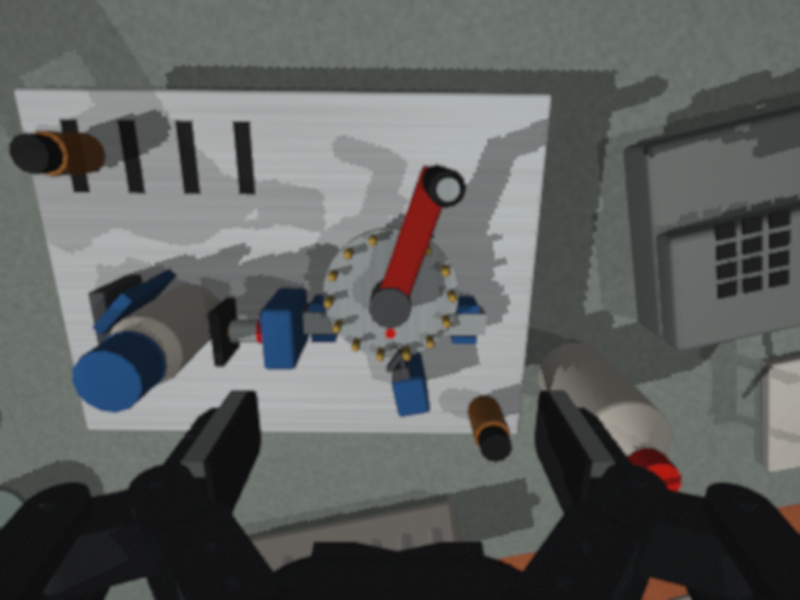

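The view shows the handle top at (447,187) and the hub at (391,306), with the lever back. I'll compute the handle and the stroke arc.

Run:
```python
from h import *
p=dict(np.load("w5.npz")); f=lambda u,v,z:ray(p,u/1.5625,v/1.5625,z)
H=f(447,187.5,.222)[:2]; print("H",H)
for z in(.14,.15,.16): V=f(391,306,z)[:2]; d=H-V; print(z,V,np.linalg.norm(d),np.arctan2(d[1],d[0]))
# deck corners: full edges visible left/right top
c=[f(15,90,.09)[:2],f(551,95,.09)[:2],f(519,433,.09)[:2]]; print(c); d=c[1]-c[0]; print(np.linalg.norm(d),np.degrees(np.arctan2(d[1],d[0]))-90)
d=c[2]-c[1]; print(np.linalg.norm(d),np.degrees(np.arctan2(d[1],d[0])))
yaw=np.radians(-13.4); th0=2.8+yaw
P=H-.085*np.array([np.cos(th0),np.sin(th0)]); print("P",P)
s=ctrl.get_state(); print(tool(np.r_[H,.198]-s["eef_pos"]))
```

```text
H [0.49442107 0.23738976]
0.14 [0.57033905 0.1919855 ] 0.0884595197578521 2.6025935578335404
0.15 [0.5671197  0.19288402] 0.0852399621303603 2.592254505808272
0.16 [0.56390034 0.19378255] 0.08203023097160256 2.581105076866029
[array([ 0.37637   , -0.02663638]), array([0.46316796, 0.32964389]), array([0.72318844, 0.26772896])]
0.36670085660075896 -13.691832116398146
0.26729030362317896 -13.393602343473844
P [0.56573083 0.19113051]
[ 61.00344349  24.38670664 125.82997072]
```

Call:
send_rows(
  rows="0 0 0 61 24 0 1;0 0 0 61 24 30 1;0 0 0 61 24 70 1;0 0 0 61 24 105 1;0 0 0 61 24 125 1;0 0 0 61 24 125 1;0 0 0 61 24 125 -1;0 0 0 61 24 125 -1",
  grip_force=30,
)

```text
time: 12.3
eef_pos: [0.4952, 0.2377, 0.2008]
tcp_rot: [0.116, 0.993, 0.001, 0.001]
contact_force: [0.7, 1.0, -0.5]
opening: 0.603
finger_force: 0.0
```

Call:
send_rows(
  rows="0 0 0 0 0 0 -1;0 0 0 0 0 0 -1;0 0 0 0 0 0 -1;0 0 0 0 0 0 -1;0 0 0 0 0 0 -1",
)

```text
time: 12.92
eef_pos: [0.4946, 0.2378, 0.1998]
tcp_rot: [0.116, 0.993, 0.0, 0.001]
contact_force: [-0.2, -0.4, 5.4]
opening: 0.205
finger_force: 29.9
```

Call:
send_rows(
  rows="0 0 0 2.5 -8.1 -1 -1;0 0 0 4.1 -16.5 -1 -1;0 0 0 4.9 -24.9 -1 -1;0 0 0 4.8 -33.4 -1 -1;0 0 0 4 -41.9 -1 -1;0 0 0 2.6 -48.6 -1 -1;0 0 0 1.8 -51.8 -1 -1;0 0 0 1.8 -51.8 -1 -1",
)

```text
time: 13.92
eef_pos: [0.4809, 0.1872, 0.1999]
tcp_rot: [0.116, 0.993, -0.0, 0.0]
contact_force: [4.3, -0.7, -2.6]
opening: 0.2
finger_force: 29.7
```

```bash
cat > m.py <<'E'
from h import *
H=np.array([.4944,.2374]);P=np.array([.5657,.1911])
def m():
    F=[]
    for i in range(4):
        s=ctrl.get_state(); F.append(s["contact_force"]); 
        p=ctrl.read_camera("wrist")
    F=np.mean(F,0); r=np.array(s["eef_pos"])[:2]-P; a=np.arctan2(r[1],r[0])%(2*np.pi); t=np.array([-np.sin(a),np.cos(a)])
    print("t",s["time"],"eef",s["eef_pos"].round(4),"theta",round(a-2.566,3),"R",np.linalg.norm(r).round(4),"F",F.round(2),"push",round(-F[:2]@t,2),"rad",round(F[:2]@r/np.linalg.norm(r),2)); return p
E
python3 -c "
from m import *
m()"
```

```text
t 14.075 eef [0.4808 0.1875 0.1999] theta 0.618 R 0.0849 F [ 4.97 -0.44 -2.71] push -0.65 rad -4.94
```

Call:
send_rows(
  rows="0 0 0 -1.5 -1 0 -1;0 0 0 -2 -2 0 -1;0 0 0 -2 -2 0 -1;0 0 0 -2 -2 0 -1",
)

```text
time: 14.62
eef_pos: [0.4813, 0.1853, 0.1999]
tcp_rot: [0.116, 0.993, -0.0, -0.001]
contact_force: [-1.8, -0.5, 1.6]
opening: 0.205
finger_force: 30.0
```

```bash
python3 -c "
from m import *
m()"
```

```text
t 14.775 eef [0.4813 0.1853 0.1998] theta 0.644 R 0.0846 F [-2.67  0.07  1.47] push 0.26 rad 2.66
```

Call:
send_rows(
  rows="0 0 0 3.2 11.9 0 -1;0 0 0 4.2 20.4 0 -1;0 0 0 4.5 28.9 0 -1;0 0 0 3.9 37.3 0 -1;0 0 0 2.5 45.7 0 -1;0 0 0 0.2 53.8 0 -1;0 0 0 0 54.6 0 -1;0 0 0 0 54.6 0 -1",
)

```text
time: 15.82
eef_pos: [0.495, 0.2384, 0.1999]
tcp_rot: [0.116, 0.993, -0.0, 0.0]
contact_force: [0.7, -1.1, -0.7]
opening: 0.199
finger_force: 29.9
```

```bash
python3 -c "
from m import *
m()"
```

```text
t 15.975 eef [0.4949 0.2383 0.1999] theta -0.013 R 0.0851 F [ 0.69 -1.02 -1.81] push -0.47 rad -1.14
```

Call:
send_rows(
  rows="0 0 0 -0.5 1 0 -1;0 0 0 -1 2 0 -1;0 0 0 -1 2 0 -1",
)

```text
time: 16.4
eef_pos: [0.4952, 0.2387, 0.1999]
tcp_rot: [0.116, 0.993, -0.002, -0.002]
contact_force: [-2.8, -7.6, 0.5]
opening: 0.203
finger_force: 30.3
```

```bash
python3 -c "
from m import *
m()"
```

```text
t 16.55 eef [0.4952 0.2387 0.1999] theta -0.018 R 0.0851 F [-3.08 -7.26  0.34] push -7.74 rad -1.5
```

Back stop found: true angle is my estimate plus 0.018. Stroke 2 next.

Call:
send_rows(
  rows="0 0 0 3.5 -10.9 0 -1;0 0 0 4.9 -19.3 0 -1;0 0 0 5.5 -27.7 0 -1;0 0 0 5.2 -36.2 0 -1;0 0 0 4.2 -44.7 0 -1;0 0 0 3 -49.7 0 -1;0 0 0 2 -53.4 0 -1;0 0 0 2 -53.4 0 -1",
)

```text
time: 17.6
eef_pos: [0.4812, 0.1881, 0.1999]
tcp_rot: [0.116, 0.993, -0.0, -0.001]
contact_force: [-3.6, 0.1, -1.3]
opening: 0.204
finger_force: 30.3
```

```bash
python3 -c "
from m import *
m()"
```

```text
t 17.75 eef [0.4812 0.1885 0.1999] theta 0.607 R 0.0845 F [-4.29 -0.23 -0.78] push -0.09 rad 4.3
```

Call:
send_rows(
  rows="0 0 0 2.7 8.7 0 -1;0 0 0 3.6 17.2 0 -1;0 0 0 3.8 25.7 0 -1;0 0 0 3.1 34.1 0 -1;0 0 0 1.6 42.5 0 -1;0 0 0 -0.8 50.6 0 -1;0 0 0 -1.1 52 0 -1;0 0 0 -1.1 52 0 -1",
)

```text
time: 18.8
eef_pos: [0.4951, 0.2385, 0.1999]
tcp_rot: [0.116, 0.993, -0.001, 0.0]
contact_force: [-1.0, -4.3, -2.8]
opening: 0.2
finger_force: 30.3
```

```bash
python3 -c "
from m import *
m(); q=ctrl.read_camera('scene'); find(q,['bottle','jaw'],3)
c=cv2.resize(q['color'][170:250,245:345],(800,600),interpolation=cv2.INTER_CUBIC); cv2.imwrite('pics/s6.png',c[:,:,::-1])
"
```

```text
t 18.95 eef [0.495  0.2385 0.1999] theta -0.015 R 0.0851 F [-0.64 -4.19 -2.89] push -3.84 rad -1.8
bottle 0.95 [ 0.6557 -0.3662  0.0759]
bottle 0.85 [0.5683 0.0432 0.1715]
bottle 0.27 [ 0.4324 -0.2869  0.0755]
jaw 0.86 [0.5812 0.109  0.1262]
```

View pics/s6.png

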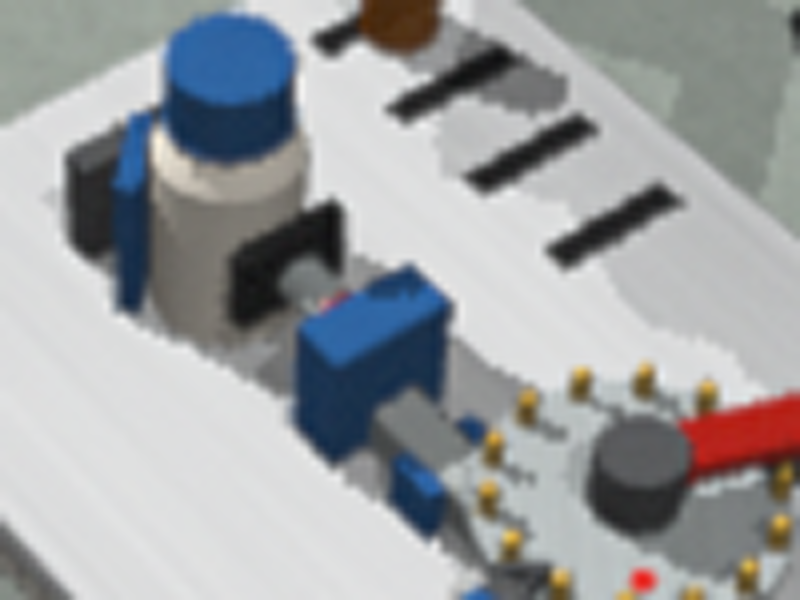

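The jaw has advanced about 12 mm and the pad is at the bottle (pad (290,260)). The red band is still visible near (335,300). Stroke 3.

Call:
send_rows(
  rows="0 0 0 2.7 -9.5 0 -1;0 0 0 4.2 -17.9 0 -1;0 0 0 4.9 -26.3 0 -1;0 0 0 4.7 -34.8 0 -1;0 0 0 3.8 -43.3 0 -1;0 0 0 2.7 -48.3 0 -1;0 0 0 1.8 -52.2 0 -1;0 0 0 1.8 -52.2 0 -1",
)

```text
time: 20.15
eef_pos: [0.4809, 0.1884, 0.2]
tcp_rot: [0.116, 0.993, 0.0, -0.0]
contact_force: [3.4, 1.0, -7.1]
opening: 0.199
finger_force: 30.2
```

```bash
cat >> m.py <<'E'
def red(tag):
    q=ctrl.read_camera('scene'); h=cv2.cvtColor(q["color"],cv2.COLOR_RGB2HSV)[200:215,280:300]
    print(tag,"red px",int((((h[...,0]<8)|(h[...,0]>165))&(h[...,1]>90)&(h[...,2]>80)).sum()))
E
python3 -c "
from m import *
m();red('3')"
```

```text
t 20.3 eef [0.481  0.1886 0.2   ] theta 0.605 R 0.0847 F [ 2.03  1.77 -7.38] push 1.71 rad -2.08
3 red px 0
```

Call:
send_rows(
  rows="0 0 0 2 8.9 0 -1;0 0 0 2.9 17.4 1 -1;0 0 0 3.1 25.9 1 -1;0 0 0 2.4 34.3 1 -1;0 0 0 0.9 42.7 1 -1;0 0 0 -1.5 50.8 1 -1;0 0 0 -1.8 52.2 1 -1;0 0 0 -1.8 52.2 1 -1",
)

```text
time: 21.4
eef_pos: [0.4951, 0.2385, 0.1998]
tcp_rot: [0.116, 0.993, -0.001, 0.0]
contact_force: [-2.2, -4.3, 2.2]
opening: 0.201
finger_force: 31.2
```

```bash
python3 -c "
from m import *
m();red('3b')"
```

```text
t 21.55 eef [0.4951 0.2385 0.1998] theta -0.016 R 0.0851 F [-2.62 -4.55  2.95] push -5.24 rad -0.36
3b red px 0
```

Call:
send_rows(
  rows="0 0 0 2.7 -9.5 0 -1;0 0 0 4.2 -17.9 0 -1;0 0 0 4.9 -26.3 0 -1;0 0 0 4.7 -34.8 0 -1;0 0 0 3.8 -43.3 0 -1;0 0 0 2.7 -48.3 0 -1;0 0 0 1.8 -52.8 0 -1;0 0 0 1.8 -52.8 0 -1",
)

```text
time: 22.65
eef_pos: [0.481, 0.1885, 0.1998]
tcp_rot: [0.116, 0.993, 0.002, 0.0]
contact_force: [-0.2, 5.1, 3.0]
opening: 0.205
finger_force: 31.4
```

```bash
python3 -c "
from m import *
m();red('4')"
```

```text
t 22.8 eef [0.481  0.1887 0.1998] theta 0.604 R 0.0847 F [-0.91  5.29  3.24] push 5.32 rad 0.76
4 red px 0
```

Stroke 4 ends at 5.3 N against about 0 N idle, so the bottle is tight. I'll swing the lever back and let go.

Call:
send_rows(
  rows="0 0 0 2 9.5 0 -1;0 0 0 2.9 18 0 -1;0 0 0 3.1 26.5 0 -1;0 0 0 2.4 34.9 0 -1;0 0 0 0.9 43.3 0 -1;0 0 0 -1.5 51.4 0 -1;0 0 0 -1.8 52.8 0 -1;0 0 0 -1.8 52.4 0 -1",
)

```text
time: 23.9
eef_pos: [0.495, 0.2383, 0.1998]
tcp_rot: [0.116, 0.993, -0.001, 0.0]
contact_force: [-2.2, 0.4, 6.1]
opening: 0.203
finger_force: 31.6
```

Call:
send_rows(
  rows="0 0 0 0 -0.8 0 -0.3;0 0 0 0 -0.8 0 0.3;0 0 0 0 -0.8 0 0.5;0 0 0 0 -0.8 0 0.5;0 0 0 0 -0.8 -20 0.5;0 0 0 0 -0.8 -60 0.5;0 0 0 0 -0.8 -115 0.5;0 0 0 -60 -0.8 -125 0.5",
)

```text
time: 24.9
eef_pos: [0.5535, 0.2257, 0.3315]
tcp_rot: [0.114, 0.993, 0.002, 0.005]
contact_force: [1.1, 0.2, 0.3]
opening: 0.752
finger_force: 0.0
```

Run:
```python
from h import *
s=ctrl.get_state(); print(s["time"],s["eef_pos"],s["opening"],s["contact_force"])
p=ctrl.read_camera("wrist"); q=ctrl.read_camera("scene"); find(q,["bottle","lever","handle"],2)
print(ray(q,364,202,.222))
c=cv2.resize(q["color"][165:270,245:385],(640,480),interpolation=cv2.INTER_CUBIC)
cv2.imwrite("pics/end.png",cv2.resize(np.hstack([c,cv2.resize(p["color"],(640,480))]),(800,300),interpolation=cv2.INTER_AREA)[:,:,::-1])
```

```text
24.9 [0.55347378 0.22566616 0.33153883] 0.7516101525153187 [1.12135222 0.19624343 0.3084672 ]
bottle 0.88 [ 0.6531 -0.3678  0.076 ]
bottle 0.82 [0.5692 0.0393 0.1751]
lever 0.93 [0.5286 0.2192 0.1526]
handle 0.91 [0.5265 0.2239 0.1531]
[0.49792826 0.23623457 0.222     ]
```

View pics/end.png

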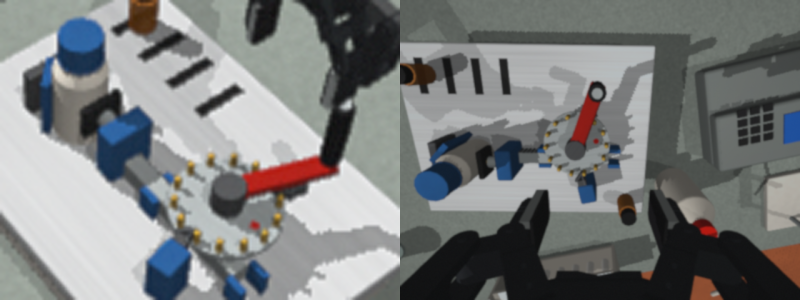

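The final view shows the bottle upright in the V and the pad pressed on it. The red band is hidden between pad (100,112) and jaw (122,140), the lever is back, and the gripper is clear. I'll hold still briefly, then hand in.

Call:
send_rows(
  rows="0 0 0 0 0 -20 0.5;0 0 0 0 0 -20 0.5;0 0 0 0 0 -20 0.5;0 0 0 0 0 -20 0.5",
)

```text
time: 25.65
eef_pos: [0.5526, 0.2241, 0.3437]
tcp_rot: [0.116, 0.993, -0.0, -0.0]
contact_force: [0.1, 0.6, -0.1]
opening: 0.752
finger_force: 0.0
```

```bash
python3 -c "
from plant import ctrl
print(ctrl.sign_off())"
```

```text
the job is handed in; nothing more can be done
None
```

The job is handed in at about 26 s, verdict not shown: the blue-capped bottle stands clamped in the V after four strokes (last about 5.4 N above idle, red band hidden), with the lever fully back and let go.

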